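# Bleed the lens-cleaner canister and hold its lock open

## Robot

A 7-joint arm with a two-finger parallel gripper is mounted at the origin on the work surface. World frame = base frame: x ahead of the robot, y to its left, z up, the work surface at z = 0. Lengths are in m, angles in rad, forces in N, time in s.
With the tool pointing down it reaches from about 0.4 to 0.85 m from the base axis. Payload 10.4 kg.
Tool frame: the origin (TCP) lies at the very end of the fingers, on their centre line; the grasp point (between the pads) lies 19 mm behind it; z points along the fingers, y is the direction in which the jaws open and shut (so a half turn about z gives the same grasp; the last joint's range is limited). The gripper opens to 87 mm and grips with 3 to 60 N. Pads are 19 mm wide; open, the fingers measure 117 mm over their backs; the gripper's body (75 mm by 190 mm) begins 51 mm behind the grasp point.
Start: joints at [1.28, 0.332, -0.065, 1.46, 0.022, 1.35, -0.088], TCP at [0.165, -0.603, 0.223] pointing down, gripper open.
Joint ranges: [-2.6, 2.6], [-0.5, 2.12], [-1.47, 1.34], [0.16, 2.42], [-1.27, 4.41], [0.06, 2.06], [-2.6, 2.6]. Speed limits (rad/s): [2.22, 2.22, 2.79, 2.79, 3.14, 3.14, 3.14].

## Interface

Orientations are given as a unit quaternion [x, y, z, w].
In Python, from bench import read_state, camera, close_job, recognise, masks_of gives the robot as it stands.
- The arm moves only by the tool play_rows, never from a script. Its argument "moves" is a list of rows, each a list of 3 entries, a list of its own where there are three numbers: the shift along the tool's x, y, z in cm, then the turn, a rotation vector about the tool's x, y, z in rad, then the finger opening in cm, from 0 to 8.7. In form: [[[dx, dy, dz], [ax, ay, az], jaw], ...]. A call has 1 to 8 rows; each row is the pose to reach, as a shift and turn from the pose commanded when the call began, along the tool's axes at that moment; what a row does not reach only later rows make up. A row lasts 1/8 s, in which the tool goes at most 62.5 mm and 10.7 degrees, less where a joint would pass 70% of its speed; a pose out of reach is approached as far as the arm can. A call with a gripper value outside its range is refused whole. The fingers move at their own pace and stop on an object; "grip_force" is the grip in N (left out, the last holds). Time passes only in rows, so rows that repeat a pose let the fingers close. It gives the time, the measured TCP pose, the force and the opening at its end, in the units of the state.
- read_state(): the state, without advancing time (a new reading comes with each control period).
- camera(name): name is "scene" or "side" or "wrist"; returns a dict with "frame" (420x560x3 uint8, red, green, blue), "intrinsics" (3x3 intrinsics, pixels), "k1" (the pictures are not rectified: a ray, as slopes to the right and down, at radius r is drawn at 1 + k1 r^2 times it, then the intrinsics apply), "camera_from_world" (4x4, takes a point from world to camera coordinates). Camera axes: x right, y down, z forward; pixel columns grow to the right and rows downward; lengths in m; the calibration is good to about 2 mm. A picture is of the moment at which its call begins. There is no depth.
- close_job(): hands the job in, once; it reports no verdict.
Trained networks look in a picture, given as the dict that the camera call returned (one of the last four; its "shot" number tells which), for a name from the list of things; names that differ only in an ending like _2 or _b are one class to them, and where a whole thing is asked for, a point or a joint stands for the part that bears it (a point fixed in the world has none). Each returns a list of dicts, best first, with "conf" (0 to 1); they miss things now and then, are a little off and sometimes report something else, mostly with a low value. They report only what shows in the picture. A call takes as long as a camera call. They do not tell look-alikes from the thing itself.
- recognise(picture, query): "at" ([column, row] in pixels, amid what is visible of it).
- masks_of(picture, query): "region" (420x560 bool, what is visible of it) and "at" ([column, row] in pixels, amid what is visible of it).
The state is a dict: "time": time; "joint_positions": joint angles; "joint_vel": joint speeds; "joint_torque": joint torques, N m; "ee_pos": TCP position; "eef_rot": TCP orientation; "ft_force": force on the tool from outside, world axes, zero at the start; "torque": the same for the moment, N m; "width": finger opening in m.
Only numpy, scipy, OpenCV 4.12 (cv2) and the standard library are available. Lean on these libraries where they do the work, as an engineer would, in place of code of your own. Each camera call takes 0.05 s, during which the arm holds its last target.

## Task

The lens-cleaner canister locked in the white dispenser is to be changed. Give its blue spray cap a short press right down to let off the leftover pressure and let it spring back up; then take the red-headed key from the steel spring clip, work it gently down into the dispenser's lock until it is fully home (the pins stick: wiggle it, do not force it), and turn it a quarter clockwise to the stop. The lock springs back, so finish with the key still gripped and held turned, ready for the canister to be lifted out by someone else, and leave the other things on the vanity where they are.

Things in the scene. Friction and masses are not known exactly. Their poses are not given: they have to be found in the camera images.
- dispenser: Lens-cleaner dispenser, fixed to the vanity. Origin: underside centre of its grey base plate, 130 x 240 x 12 mm (x, y, z); z up. At its -y end the white lock housing, 74 x 94 mm (x, y), centre y = -58 mm, top z = 91 mm, the lock upright in its top. At its +y end the canister, diameter 53 mm, in a white cradle (hook on its +y side up to z = 90 mm), centre y = +58 mm, blue spray cap on top.
- latch (a joint): Steel latch tongue, 22 mm wide, z = 84 to 88 mm, from the lock housing over the canister's grey flange (65 mm across); worked by the lock: 0 = canister locked in, 0.015 m = drawn back into the housing, canister free.
- cap_top (a point): Centre of the flat round top of the blue spray cap (diameter 27 mm, 19 mm tall), on the canister's axis, 146.5 mm above the vanity when up; it goes down with the cap. Axes as the dispenser's.
- cap (a joint): Travel of the spray cap in m: 0 = up, 0.006 = right down on its stop. Sprung: 2 N starts it, 5 N holds it right down; it rises by itself when let go.
- keyhole (a point): Centre of the keyhole's mouth in the brass lock face, which is level, 92 mm above the vanity. Axes as the dispenser's, fixed: the keyhole lies along x while unturned. Keyway 17 mm (x) by 5.5 mm (y), 32 mm deep, flared to 8.5 mm (y) over the top 1.5 mm, in a flush steel ring of diameter 36 mm with a black mark at -x (unturned) and a red mark at +y (open). The key fits either way round.
- plug (a joint): Turn of the lock in rad: 0 = start, grows clockwise from above, 1.57 = quarter turn, on its stop. Sprung back: 0.02 N m at 0, 0.07 at the stop. Lags the key by about 0.14 (play). Two pins jut 4.5 mm into the keyway, one at its +x end 10 mm down, one at its -x end 20 mm down. The key's tip catches on them: shift it 2 to 3 mm along the keyway away from a pin and it drops past. Pins give way sideways (under 1.5 N).
- key: Key, 68 mm long, about 70 g, upright in the spring clip. Origin: tip of the blade; z up to the head, x along the width of blade and head, y through their thickness. Steel blade 11 x 4 mm (x, y), z = 0 to 30 mm, flat-ended; round collar of diameter 18 mm, z = 30 to 38 mm, rests on the lock face when fully home; red head 28 x 10 mm (x, y), z = 38 to 68 mm. Same after a half turn about z.
- key_head (a point): Where to grip the key: the middle of its flat red head, on its axis, 54 mm above the tip (68 mm above the vanity in the clip). Grip across the 10 mm thickness, along y. Axes as the key's.
- holder: Stainless steel spring clip holder, fixed to the vanity: base plate 70 x 70 x 8 mm, origin at the centre of its underside, z up. Two posts (within 13 mm of the axis) carry the key's collar at z = 44 mm, two sprung leaves (up to z = 45 mm) grip its blade. The key stands on its axis with parallel axes, tip at z = 14 mm; it pulls straight up with about 2 N.
- bowl: Bystander: round white ceramic trinket bowl, diameter 90 mm, 38 mm tall, origin at the centre of its underside.
- tray: Bystander: mint lens tray, 70 x 110 x 18 mm, origin at the centre of its underside.
- bottle: Bystander: closed white plastic squeeze bottle with a green cap, diameter 44 mm, 125 mm tall, origin at the centre of its underside.
- lens_case: Bystander: grey twin lens case, 33 x 70 x 19 mm, origin at the centre of its underside.
Things that resemble listed ones, but are neither listed nor needed, are in the scene too. There is more than one size of the key; the one meant has the size given above.

How it is judged:
On the way, in this order (a step that is already met when the one before it is completed fails the run):
1. the spray cap is pressed right down (value of joint cap above 0.0045 m), for 0.05 s.
2. the spray cap is let go and is up again (value of joint cap below 0.001 m), for 0.2 s.
3. the key is fully home in the lock, not yet turned (z of key in the frame of keyhole below -0.027 m and horizontal distance between key and keyhole below 0.004 m and angle between key's own z axis and vertical below 0.14 rad and value of joint plug below 0.35 rad), for 0.1 s.
4. the gripped key has turned the lock a quarter (z of key in the frame of keyhole below -0.027 m and horizontal distance between key and keyhole below 0.004 m and angle between key's own z axis and vertical below 0.14 rad and value of joint plug above 1.4 rad and contact force between the fingers and key above 2 N), for 0.3 s.
At the end, for the whole second after the job is handed in: Key still gripped (over 2 N), fully home (tip 27 mm or more below the mouth, within 4 mm of its axis, upright within 0.14 rad), lock held turned beyond 1.4 rad; spray cap up (within 1 mm); bowl, tray, bottle and lens case upright (0.2 rad) and within 20 mm of their starts (all of step 4 and value of joint cap below 0.001 m and distance of each of bowl, tray, bottle, lens_case from where it was at the start of the episode below 0.02 m and angle between each of bowl, tray, bottle, lens_case's own z axis and vertical below 0.2 rad); the arm keeps its last pose, push and grip.
It fails at once if the key is forced in: over 50 N between key and dispenser before it is home (contact force between key and dispenser above 50 N and z of key in the frame of keyhole above -0.027 m).
It fails at once if a bystander is pushed more than 20 mm or tipped (not (distance of each of bowl, tray, bottle, lens_case from where it was at the start of the episode below 0.02 m and angle between each of bowl, tray, bottle, lens_case's own z axis and vertical below 0.2 rad)).
It also fails if it takes over 64 s, if anything falls off the work surface, if the arm or the gripper's body presses on something with over 40 N, if the wrist force passes 120 N, or if a joint passes its speed limit or range.

## Working session

There is one attempt and no reset: what is moved stays moved. The work goes in short steps, Python scripts to look and compute and a tool call to move; the robot and the scene stay as the last step left them, time stands still between calls to the robot, and variables do not carry over. Pictures are saved under pics/ and viewed, and the job is handed in when it is done.

Besides the shell and the picture viewer there is one more tool, called after "Call:" as a command line: name --argument value ..., lists and objects as JSON in quotes. play_rows: Moves the arm, as the interface text tells. Its arguments: {"type":"object","properties":{"moves":{"type":"array","items":{"type":"array"}},"grip_force":{"type":"number"}},"required":["moves"]}

```bash
ls; mkdir -p pics; python3 - <<'E'
from bench import *
import cv2,pickle
s=read_state(); print({k:(v if not hasattr(v,'round') else v) for k,v in s.items()})
for n in ("scene","side","wrist"):
    p=camera(n); cv2.imwrite(f"pics/{n}0.png",p["frame"][:,:,::-1]); pickle.dump(p,open(f"{n}0.pkl","wb"))
    print(n,p["k1"],p["intrinsics"],p["camera_from_world"],p["shot"])
    for q in ("dispenser","cap_top","keyhole","key","key_head","holder","bowl","tray","bottle","lens_case"):
        try: print(q,[(round(r["conf"],2),[round(float(a)) for a in r["at"]]) for r in recognise(p,q)])
        except Exception as e: print(q,e)
E
```

```text
pics
{'time': 0.0, 'joint_positions': array([ 1.28037488,  0.33286467, -0.06471065,  1.46095652,  0.02164943,
        1.3499042 , -0.08850532]), 'joint_vel': array([ 0.00149191, -0.00119115,  0.00084623,  0.00153738,  0.0006778 ,
        0.00018659, -0.00199545]), 'joint_torque': array([ 1.68917777e-04, -6.23257041e+01,  2.45511759e-02, -3.89906931e+01,
       -6.14325539e-02,  3.95528111e-02,  1.40773996e-04]), 'ee_pos': array([ 0.16527335, -0.60234182,  0.22175123]), 'eef_rot': array([ 9.91044629e-01,  1.33529128e-01, -1.51219689e-04, -7.01806915e-04]), 'ft_force': array([0.8520095 , 0.64300873, 0.72106974]), 'torque': array([0.00445943, 0.00902027, 0.10460702]), 'width': 0.08697371357142594}
scene -0.09789710535960029 [[519.40850738   0.         285.28677557]
 [  0.         519.40850738 213.44139458]
 [  0.           0.           1.        ]] [[-0.05059828  0.99869157 -0.00741399  0.01456158]
 [ 0.57367381  0.0229867  -0.81876124 -0.24081981]
 [-0.81751952 -0.04568112 -0.57408629  1.5586925 ]
 [ 0.          0.          0.          1.        ]] 1
dispenser [(0.65, [299, 249]), (0.3
[... 833 characters left out ...]
 [292, 334]), (0.56, [254, 402])]
holder [(0.61, [255, 404])]
bowl [(0.75, [372, 188])]
tray [(0.97, [144, 321])]
bottle [(0.82, [303, 153])]
lens_case [(0.57, [374, 283])]
wrist -0.03582232896857411 [[348.700808     0.         281.29370616]
 [  0.         348.700808   210.2034353 ]
 [  0.           0.           1.        ]] [[ 2.65010068e-01 -9.64245628e-01  1.78555078e-04 -6.24880470e-01]
 [-9.26135321e-01 -2.54484404e-01  2.78408072e-01 -3.40306166e-02]
 [-2.68408327e-01 -7.39463085e-02 -9.60462864e-01  3.89716572e-01]
 [ 0.00000000e+00  0.00000000e+00  0.00000000e+00  1.00000000e+00]] 3
dispenser []
cap_top []
keyhole []
key []
key_head []
holder []
bowl []
tray []
bottle []
lens_case []
```

View pics/scene0.png

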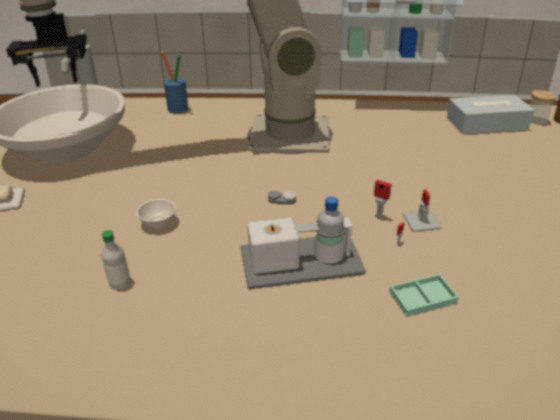

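View pics/side0.png

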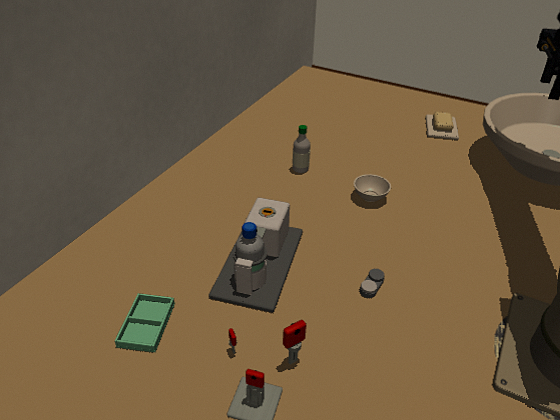

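```bash
cat > h.py <<'E'
import numpy as np, cv2, pickle
from scipy.spatial.transform import Rotation as R
def dist(P): return np.array([P["k1"],0,0,0,0.])
def proj(P,X):
    T=P["camera_from_world"]; X=np.atleast_2d(X).astype(float)
    c=X@T[:3,:3].T+T[:3,3]; s=c[:,:2]/c[:,2:]; r2=(s**2).sum(1,keepdims=True)
    s=s*(1+P["k1"]*r2); K=P["intrinsics"]
    return s*[K[0,0],K[1,1]]+[K[0,2],K[1,2]]
def ray(P,uv):
    u=cv2.undistortPoints(np.array([[uv]],float),P["intrinsics"],dist(P))[0,0]
    T=P["camera_from_world"]; Rm=T[:3,:3]; o=-Rm.T@T[:3,3]; d=Rm.T@np.array([u[0],u[1],1]); return o,d/np.linalg.norm(d)
def onz(P,uv,z):
    o,d=ray(P,uv); return o+d*(z-o[2])/d[2]
def tri(obs):
    A=np.zeros((3,3));b=np.zeros(3)
    for P,uv in obs:
        o,d=ray(P,uv); M=np.eye(3)-np.outer(d,d); A+=M;b+=M@o
    X=np.linalg.solve(A,b); return X,[np.round(proj(P,X)[0]-uv,1) for P,uv in obs]
def ld(n): return pickle.load(open(n+".pkl","rb"))
def crop(P,c,w,h,k,name):
    x,y=int(c[0]-w/2),int(c[1]-h/2); x=max(x,0);y=max(y,0)
    im=P["frame"][y:y+h,x:x+w,::-1]; cv2.imwrite("pics/"+name,cv2.resize(im,None,fx=k,fy=k,interpolation=cv2.INTER_CUBIC)); print(name,"origin",x,y,"scale",k)
E
python3 - <<'E'
from h import *
S=ld("scene0");D=ld("side0")
crop(S,(340,220),200,150,4,"c1.png"); crop(D,(270,330),200,150,4,"c2.png"); crop(D,(270,250),200,150,4,"c3.png")
E
```

```text
c1.png origin 240 145 scale 4
c2.png origin 170 255 scale 4
c3.png origin 170 175 scale 4
```

View pics/c1.png

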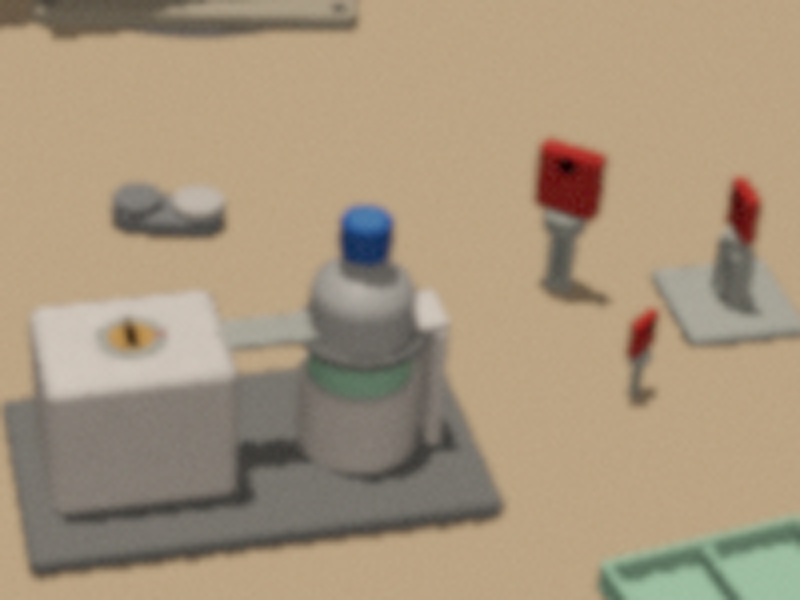

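View pics/c2.png

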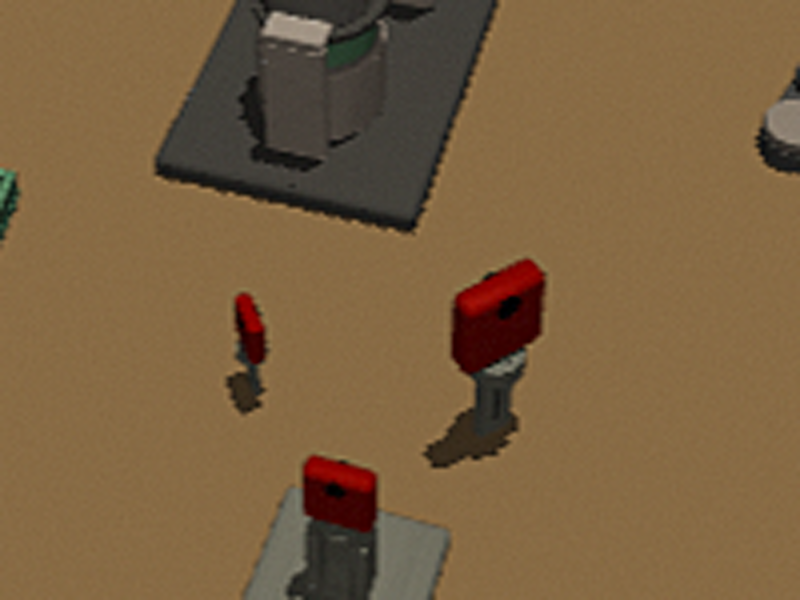

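View pics/c3.png

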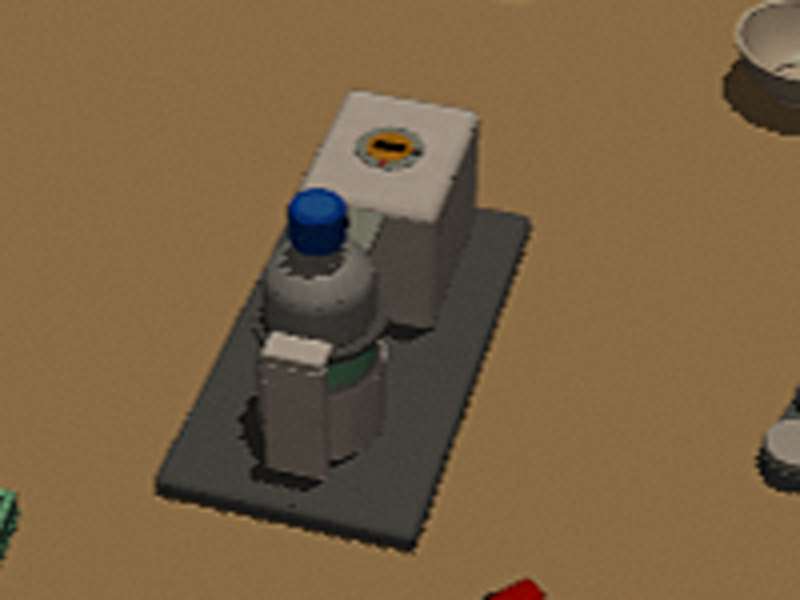

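```bash
python3 - <<'E'
from h import *
from scipy.optimize import least_squares
S=ld("scene0");D=ld("side0")
print("keyhole tri",tri([(S,(272.75,228.25)),(D,(267.5,211.75))]), onz(S,(272.75,228.25),.092),onz(D,(267.5,211.75),.092))
print("cap",tri([(S,(331.5,199.2)),(D,(249,225.2))]),onz(S,(331.5,199.2),.1465),onz(D,(249,225.2),.1465))
for n,p in dict(sl=(157,483),sr=(413,543),fr=(530,218)).items():
    print(n,onz(D,(170+p[0]/4,175+p[1]/4),.012))
for n,p in dict(bl=(35,565),br=(500,508),tl=(5,405)).items():
    print(n,onz(S,(240+p[0]/4,145+p[1]/4),.012))
# holder corners
for n,p in dict(a=(290,487),b=(448,532)).items(): print('h',n,onz(D,(170+p[0]/4,255+p[1]/4),.008))
for n,p in dict(a=(655,272),b=(692,341),c=(768,262)).items(): print('hs',n,onz(S,(240+p[0]/4,145+p[1]/4),.008))
print("head tri",tri([(S,(240+742/4,145+210/4)),(D,(170+340/4,255+494/4))]))
print("head big",tri([(S,(240+571/4,145+180/4)),(D,(170+498/4,255+316/4))]))
print("head small",tri([(S,(240+643/4,145+335/4)),(D,(170+250/4,255+328/4))]))
E
```

```text
keyhole tri (array([ 0.60228487, -0.00783904,  0.09229418]), [array([0., 0.]), array([ 0., -0.])]) [ 0.60182002 -0.00792246  0.092     ] [ 0.60246525 -0.00807808  0.092     ]
cap (array([0.578398  , 0.10426417, 0.14786691]), [array([-0.2, -0.2]), array([-0.2,  0.2])]) [0.57693003 0.10473727 0.1465    ] [0.57922729 0.1022206  0.1465    ]
sl [0.62261931 0.18074703 0.012     ]
sr [0.49942507 0.15400885 0.012     ]
fr [ 0.55323042 -0.07914515  0.012     ]
bl [ 0.68284902 -0.05020868  0.012     ]
br [0.63237678 0.17590052 0.012     ]
tl [ 0.56098719 -0.07928356  0.012     ]
h a [0.47884389 0.29574126 0.008     ]
h b [0.4130932  0.28271256 0.008     ]
hs a [0.41811809 0.28198833 0.008     ]
hs b [0.48440721 0.29357354 0.008     ]
hs c [0.40516663 0.35008147 0.008     ]
head tri (array([0.43987154, 0.3205329 , 0.06624222]), [array([0.1, 0. ]), array([ 0.1, -0.1])])
head big (array([0.42283654, 0.22569723, 0.07321081]), [array([-0.3, -0.2]), array([-0.3,  0.3])])
head small (array([0.52154807, 0.25725385, 0.03919696]), [array([-0.2, -0.2]), array([-0.3,  0.2])])
```

```bash
cat >> h.py <<'E'
def go(s,pos,yaw,cmd=None):
    """shift cm & turn from current pose to pos with tool-down, tool x at yaw"""
    p,q=(s["ee_pos"],s["eef_rot"]) if cmd is None else cmd
    R0=R.from_quat(q); 
    Rt=R.from_matrix(np.array([[np.cos(yaw),np.sin(yaw),0],[np.sin(yaw),-np.cos(yaw),0],[0,0,-1]]))
    d=R0.inv().apply(np.array(pos)-p)*100; a=(R0.inv()*Rt).as_rotvec()
    x=R0.as_matrix()[:,0]; z=R0.as_matrix()[:,2]
    print("shift cm",np.round(d,2),"turn",np.round(a,3),"| yaw now",round(float(np.arctan2(x[1],x[0])),3),"z",np.round(z,4))
E
python3 - <<'E'
from h import *
from bench import *
s=read_state(); go(s,[.579,.1035,.26],.267+1.35)
W=ld("wrist0"); T=W["camera_from_world"]; c=-T[:3,:3].T@T[:3,3]; R0=R.from_quat(s["eef_rot"])
print("cam in tool",R0.inv().apply(c-s["ee_pos"]), "cam axes in tool\n",R0.as_matrix().T@T[:3,:3].T)
E
```

```text
shift cm [ 58.57 -57.16  -3.75] turn [ 0.     0.    -1.349] | yaw now 0.268 z [ 1.e-04 -1.e-04 -1.e+00]
cam in tool [ 0.07605605 -0.00023365 -0.16131171] cam axes in tool
 [[ 4.23956118e-04 -9.60453831e-01 -2.78438966e-01]
 [ 9.99999908e-01  3.90465893e-04  1.75735521e-04]
 [-6.00649349e-05 -2.78439015e-01  9.60453909e-01]]
```

Call:
play_rows --moves '[[[2,-2,-4],[0,0,-0.08],0],[[6,-6,-6],[0,0,-0.2],0],[[10,-10,-7],[0,0,-0.32],0],[[14,-14,-7],[0,0,-0.45],0],[[18,-18,-7],[0,0,-0.55],0],[[22,-22,-7],[0,0,-0.65],0],[[26,-26,-7],[0,0,-0.75],0],[[30,-30,-7],[0,0,-0.85],0]]'

```text
time: 2.65
ee_pos: [0.376, -0.2323, 0.2928]
eef_rot: [0.847, 0.532, -0.0, 0.001]
ft_force: [1.4, -0.4, 0.3]
width: 0.0149
```

```bash
python3 - <<'E'
from h import *
from bench import *
s=read_state(); print(s["ee_pos"],s["joint_positions"].round(3),s["ft_force"]); go(s,[.579,.1035,.26],.267+1.35)
E
```

```text
[ 0.37598313 -0.23230699  0.29281677] [ 0.941 -0.089 -0.454  1.776 -0.039  1.445  0.044] [ 1.39115662 -0.36691037  0.25743167]
shift cm [39.07  3.68  3.26] turn [ 0.001  0.001 -0.496] | yaw now 1.121 z [ 5.e-04 -9.e-04 -1.e+00]
```

Call:
play_rows --moves '[[[5,0.4,0.4],[0,0,-0.06],0],[[10,0.9,0.8],[0,0,-0.12],0],[[15,1.4,1.2],[0,0,-0.19],0],[[20,1.9,1.7],[0,0,-0.25],0],[[25,2.4,2.1],[0,0,-0.31],0],[[30,2.9,2.5],[0,0,-0.38],0],[[35,3.3,3],[0,0,-0.44],0],[[39,3.7,3.3],[0,0,-0.5],0]]'

```text
time: 3.65
ee_pos: [0.5799, 0.1022, 0.2593]
eef_rot: [0.689, 0.724, 0.0, -0.0]
ft_force: [-0.1, -0.8, 0.9]
width: 0.0006
```

```bash
python3 - <<'E'
from h import *
from bench import *
s=read_state(); print(s["ee_pos"],s["joint_positions"].round(3),s["joint_vel"].round(3)); go(s,[.579,.1035,.26],.267+1.35)
P=camera("wrist"); s=read_state(); pickle.dump((P,s),open("w1.pkl","wb")); cv2.imwrite("pics/w1.png",P["frame"][:,:,::-1]); print(s["ee_pos"])
for q in ("cap_top","keyhole"): print(q,[(round(r["conf"],2),r["at"]) for r in recognise(P,q)])
E
```

```text
[0.57992902 0.10222658 0.25930525] [ 0.406  0.342 -0.833  1.471  0.252  1.44  -0.381] [-0.608  0.57  -0.093 -0.508  0.438  0.136 -0.175]
shift cm [ 0.13 -0.09 -0.07] turn [ 0.    -0.     0.003] | yaw now 1.62 z [ 0.e+00  3.e-04 -1.e+00]
[0.58050399 0.10683905 0.25844747]
cap_top [(0.58, [279.9, 196.1])]
keyhole [(0.7, [284.0, 188.8])]
```

View pics/w1.png

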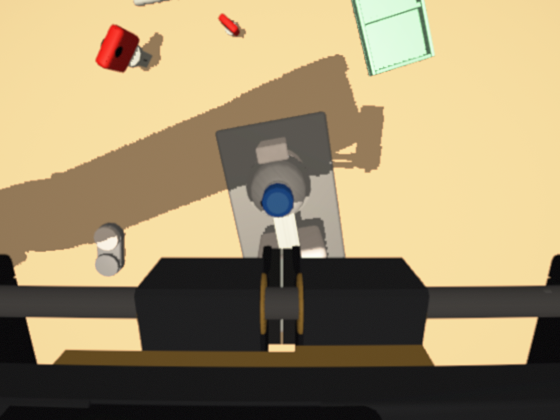

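```bash
python3 - <<'E'
from h import *
from bench import *
P=camera("wrist"); s=read_state(); pickle.dump((P,s),open("w2.pkl","wb")); print(s["ee_pos"],s["joint_vel"].round(3),s["joint_positions"].round(3))
m=masks_of(P,"cap_top")[0]; print(m["conf"],m["at"]); 
hsv=cv2.cvtColor(P["frame"],cv2.COLOR_RGB2HSV); b=(((hsv[...,0]>100)&(hsv[...,0]<128)&(hsv[...,1]>120))*255).astype(np.uint8)
n,l,st,c=cv2.connectedComponentsWithStats(b); print([(st[i],c[i].round(1)) for i in range(1,n) if st[i][4]>100])
X=onz(P,c[1+np.argmax(st[1:,4])],.1465);print("blue centroid at top z",X, onz(P,c[1+np.argmax(st[1:,4])],.14))
crop(P,(278,200),70,60,10,"c4.png")
go(s,[.579,.1035,.26],.267+1.35)
E
```

```text
[0.57920251 0.10105709 0.25916544] [ 0.031 -0.027  0.018  0.012 -0.003 -0.001  0.002] [ 0.408  0.34  -0.832  1.473  0.25   1.44  -0.38 ]
0.55 [280.6, 200.3]
[(array([262, 185,  32,  32, 801], dtype=int32), array([278.2, 200.8]))]
blue centroid at top z [0.57605454 0.10791378 0.1465    ] [0.57607018 0.10623103 0.14      ]
c4.png origin 243 170 scale 10
shift cm [ 0.25 -0.01 -0.08] turn [-0.001 -0.     0.002] | yaw now 1.619 z [-8.e-04  4.e-04 -1.e+00]
```

View pics/c4.png

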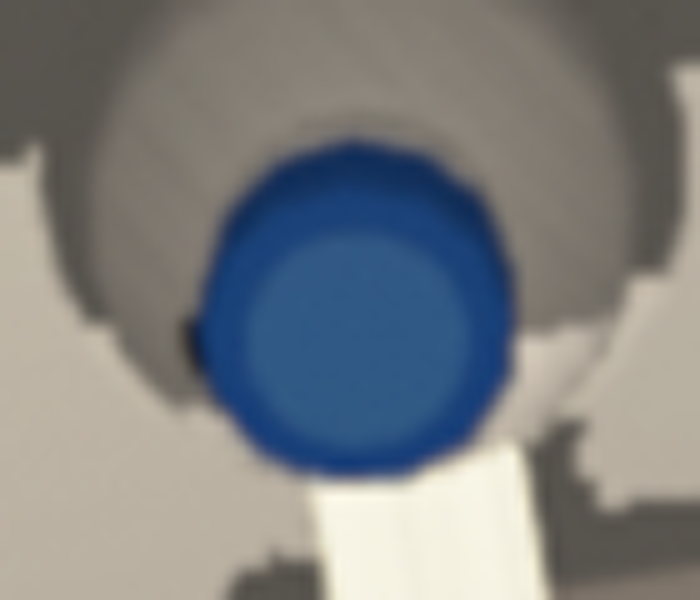

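Call:
play_rows --moves '[[[0.3,-0.2,4],[0,0,0],0],[[0.3,-0.2,8],[0,0,0],0],[[0.3,-0.2,10],[0,0,0],0],[[0.3,-0.2,10.8],[0,0,0],0],[[0.3,-0.2,10.8],[0,0,0],0]]'

```text
time: 4.53
ee_pos: [0.5775, 0.1031, 0.1523]
eef_rot: [0.69, 0.723, 0.0, 0.0]
ft_force: [-0.3, 1.5, -0.7]
width: 0.0008
```

```bash
python3 - <<'E'
from h import *
from bench import *
s=read_state(); print(s["ee_pos"],s["ft_force"])
for n in ("scene","side"):
    P=camera(n); X=proj(P,[.577,.104,.1465])[0]; crop(P,X,80,60,5,f"p1{n}.png")
E
cd pics; python3 -c "
import cv2,numpy as np
cv2.imwrite('p1.png',np.hstack([cv2.imread('p1scene.png'),cv2.imread('p1side.png')]))"
```

```text
[0.57751549 0.10310872 0.15225015] [-0.33118759  1.52349077 -0.74630496]
p1scene.png origin 291 169 scale 5
p1side.png origin 209 196 scale 5
```

View pics/p1.png

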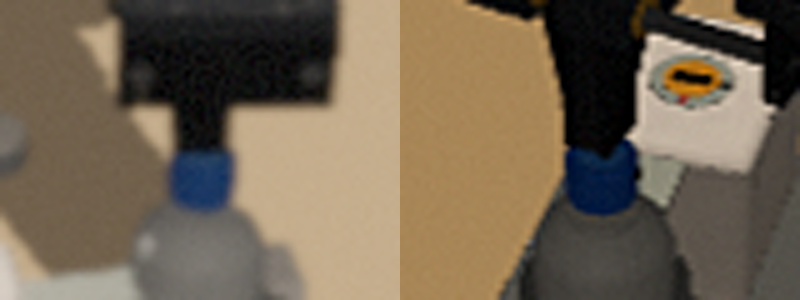

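Call:
play_rows --moves '[[[0,0,0.5],[0,0,0],0],[[0,0,0.9],[0,0,0],0],[[0,0,1.15],[0,0,0],0],[[0,0,1.2],[0,0,0],0]]'

```text
time: 5.12
ee_pos: [0.5779, 0.1035, 0.1409]
eef_rot: [0.69, 0.724, 0.001, 0.001]
ft_force: [-1.7, -1.0, 15.2]
width: 0.0006
```

Call:
play_rows --moves '[[[0,0,0],[0,0,0],0],[[0,0,0],[0,0,0],0]]'

```text
time: 5.38
ee_pos: [0.5778, 0.1035, 0.1409]
eef_rot: [0.69, 0.724, 0.001, 0.001]
ft_force: [-1.4, -0.1, 11.8]
width: 0.0004
```

Call:
play_rows --moves '[[[0,0,-2],[0,0,0],0],[[0,0,-6],[0,0,0],0],[[0,0,-10],[0,0,0],0],[[0,0,-11],[0,0,0],0]]'

```text
time: 5.88
ee_pos: [0.5778, 0.1039, 0.2527]
eef_rot: [0.69, 0.724, 0.001, 0.001]
ft_force: [0.7, 1.1, -0.5]
width: 0.0006
```

```bash
python3 - <<'E'
from h import *
from bench import *
s=read_state(); print(s["ee_pos"],s["joint_positions"].round(3))
P=camera("side"); pickle.dump(P,open("side1.pkl","wb")); crop(P,(265,230),100,75,8,"p2.png")
go(s,[.442,.322,.25],.185+np.pi)
E
```

```text
[0.57781793 0.10388258 0.25274758] [ 0.408  0.338 -0.834  1.489  0.252  1.422 -0.387]
p2.png origin 215 192 scale 8
shift cm [ 22.43 -12.54   0.24] turn [ 0.003  0.003 -1.709] | yaw now 1.618 z [ 3.5e-03  4.0e-04 -1.0e+00]
```

View pics/p2.png

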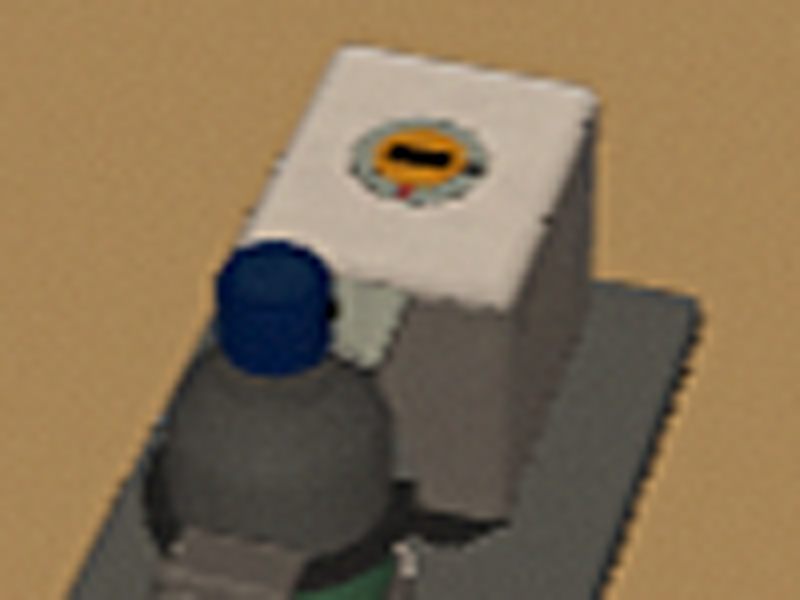

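Call:
play_rows --moves '[[[2,-0.5,0],[0,0,-0.18],4],[[6,-1.5,0],[0,0,-0.36],4],[[10,-2.5,0],[0,0,-0.54],4],[[14,-3.5,0],[0,0,-0.72],4],[[17,-4.5,0],[0,0,-0.9],4],[[20,-5.5,0],[0,0,-1.08],4],[[22.5,-6.5,0],[0,0,-1.26],4],[[23.2,-6.7,0],[0,0,-1.42],4]]'

```text
time: 6.92
ee_pos: [0.4974, 0.3336, 0.2486]
eef_rot: [0.047, 0.999, -0.0, -0.001]
ft_force: [-0.1, -0.4, -0.9]
width: 0.04
```

Call:
play_rows --moves '[[[0,0,0],[0,0,-0.18],4],[[0,0,0],[0,0,-0.29],4],[[0,0,0],[0,0,-0.29],4]]'

```text
time: 7.3
ee_pos: [0.499, 0.3316, 0.2485]
eef_rot: [-0.093, 0.996, -0.0, -0.001]
ft_force: [-0.3, -0.5, -0.3]
width: 0.04
```

```bash
python3 - <<'E'
from h import *
from bench import *
P=camera("wrist"); s=read_state(); pickle.dump((P,s),open("w3.pkl","wb")); cv2.imwrite("pics/w3.png",P["frame"][:,:,::-1]); print(s["ee_pos"],s["joint_positions"].round(3),s["joint_vel"].round(3))
for q in ("key","key_head","holder"): print(q,[(round(r["conf"],2),r["at"]) for r in recognise(P,q)])
crop(P,proj(P,[.442,.322,.05])[0],160,120,5,"c5.png")
go(s,[.442,.322,.25],.185+np.pi)
E
```

```text
[0.49902593 0.33165353 0.24872082] [ 0.192  0.516 -1.19   1.449  0.476  1.496  0.767] [-0.004 -0.009  0.005 -0.005 -0.001 -0.002 -0.013]
key [(0.95, [280.3, 128.6]), (0.93, [185.9, 86.4]), (0.74, [11.4, 240.2]), (0.62, [213.2, 189.8])]
key_head [(0.81, [282.5, 126.5]), (0.74, [184.1, 86.8]), (0.67, [212.8, 191.2])]
holder [(0.9, [280.6, 116.9])]
c5.png origin 202 69 scale 5
shift cm [ 5.78  0.09 -0.12] turn [-0.    -0.001 -0.001] | yaw now -2.958 z [-1.3e-03 -5.0e-04 -1.0e+00]
```

View pics/w3.png

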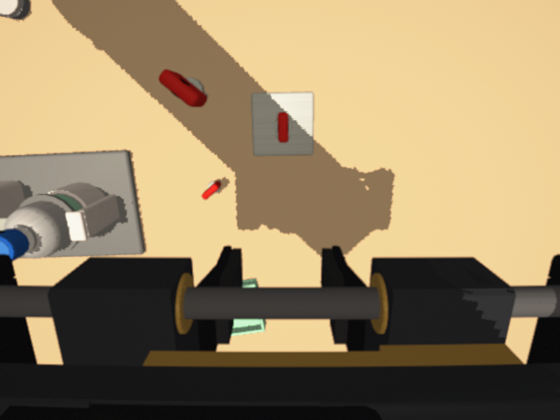

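View pics/c5.png

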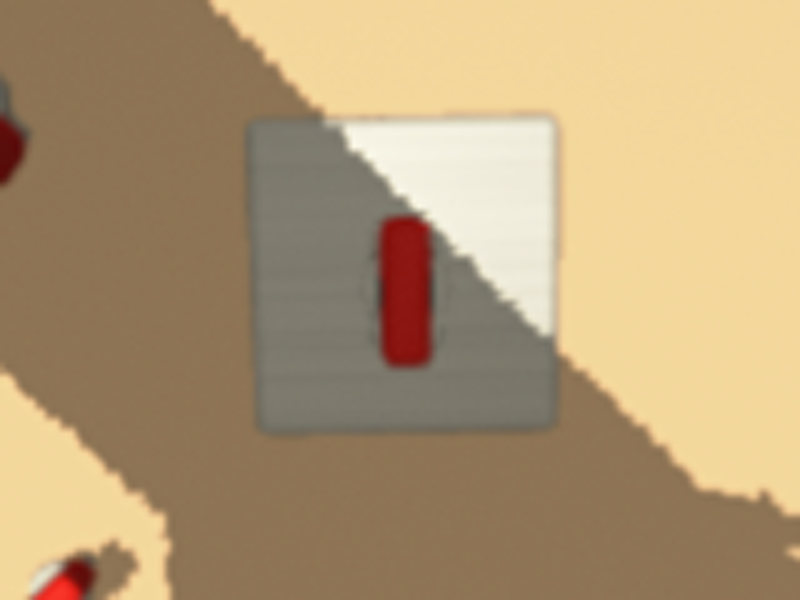

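```bash
python3 - <<'E'
from h import *
P,s=ld("w3")
f=lambda x,y:(202+x/5,69+y/5)
print("head",onz(P,f(405,291),.082))
c=np.array([onz(P,f(*p),.008) for p in [(248,120),(556,116),(554,430),(258,432)]]); print(c.round(4),c.mean(0))
for i in range(4):
    d=c[(i+1)%4]-c[i]; print(np.linalg.norm(d).round(4), np.arctan2(d[1],d[0]).round(3))
S=ld("scene0");D=ld("side0")
# head top edges for yaw
a=onz(P,f(405,216),.082);b=onz(P,f(407,366),.082);print(np.linalg.norm(a-b),np.arctan2(*(b-a)[1::-1]))
h=onz(P,f(405,291),.082); print(onz(S,(240+744/4,145+183/4),.082),onz(D,(170+340/4,255+466/4),.082))
go(s,[h[0],h[1],.13],.185+np.pi)
E
```

```text
head [0.438406   0.32189844 0.082     ]
[[0.4119 0.2821 0.008 ]
 [0.3985 0.3484 0.008 ]
 [0.4659 0.3623 0.008 ]
 [0.479  0.2955 0.008 ]] [0.43882057 0.32206765 0.008     ]
0.0676 1.769
0.0688 0.203
0.068 -1.378
0.0684 -2.944
0.026921763029120215 0.2011406405992566
[0.43652526 0.31975765 0.082     ] [0.44049746 0.31940837 0.082     ]
shift cm [ 6.12  0.15 11.88] turn [-0.    -0.001 -0.001] | yaw now -2.958 z [-1.3e-03 -5.0e-04 -1.0e+00]
```

Call:
play_rows --moves '[[[3,0,2],[0,0,-0.01],4],[[6,0.1,6],[0,0,-0.01],4],[[6.1,0.1,11],[0,0,-0.01],4],[[6.1,0.1,14],[0,0,-0.01],4],[[6.1,0.1,14],[0,0,-0.01],4]]'

```text
time: 8.12
ee_pos: [0.4382, 0.3207, 0.108]
eef_rot: [-0.098, 0.995, -0.001, -0.001]
ft_force: [0.1, 0.1, 0.4]
width: 0.04
```

```bash
python3 - <<'E'
from h import *
from bench import *
s=read_state();print(s["ee_pos"],s["joint_positions"].round(3))
P=camera("wrist");pickle.dump((P,s),open("w4.pkl","wb"));crop(P,(281,250),200,150,4,"c6.png")
P=camera("side");crop(P,proj(P,[.439,.321,.08])[0],100,90,6,"c7.png")
go(s,[.4388,.3216,.055],.198+np.pi)
E
```

```text
[0.43823528 0.32065852 0.10800218] [ 0.228  0.522 -1.175  1.77   0.514  1.206  0.672]
c6.png origin 181 175 scale 4
c7.png origin 205 328 scale 6
shift cm [-0.09  0.09  5.3 ] turn [-0.001 -0.003 -0.003] | yaw now -2.946 z [-0.0027 -0.002  -1.    ]
```

View pics/c6.png

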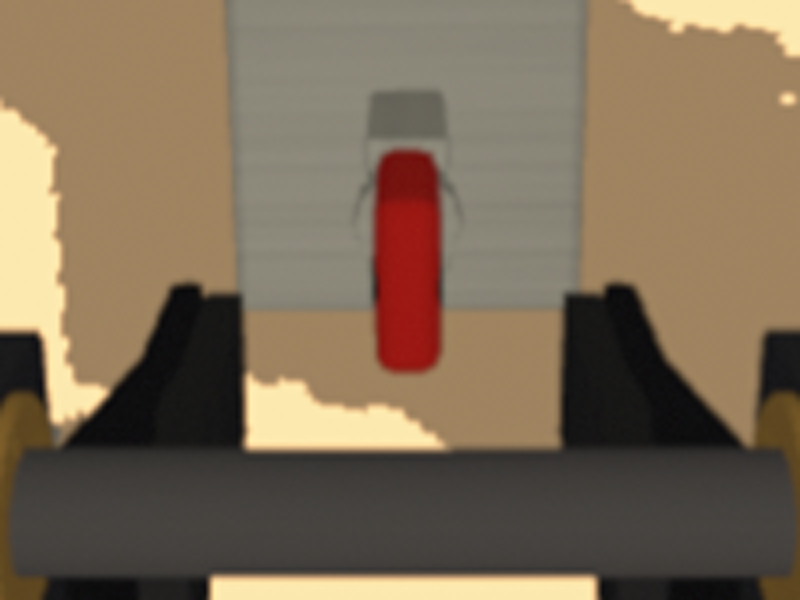

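View pics/c7.png

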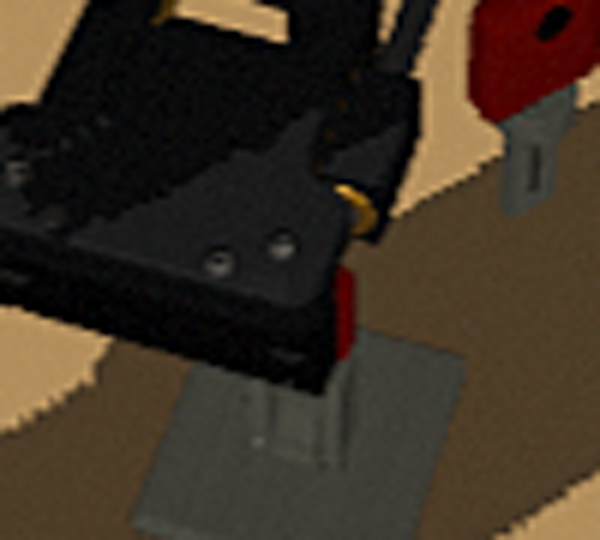

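```bash
python3 - <<'E'
from h import *
P,s=ld("w4")
h=onz(P,(181+408/4,175+261/4),.082);print(h)
go(s,[h[0],h[1],.055],.198+np.pi)
E
```

```text
[0.43362349 0.3209377  0.082     ]
shift cm [0.43 0.12 5.3 ] turn [-0.001 -0.003 -0.003] | yaw now -2.946 z [-0.0027 -0.002  -1.    ]
```

```bash
python3 - <<'E'
from h import *
P,s=ld("w4")
for r in (200,286,372): print(onz(P,(181+408/4,175+r/4),.082))
go(s,[.4388,.3213,.055],.198+np.pi)
E
```

```text
[0.42459357 0.31913293 0.082     ]
[0.43739334 0.32169121 0.082     ]
[0.45068481 0.32434804 0.082     ]
shift cm [-0.08  0.06  5.3 ] turn [-0.001 -0.003 -0.003] | yaw now -2.946 z [-0.0027 -0.002  -1.    ]
```

Call:
play_rows --moves '[[[0,0.1,3],[0,0,0],4],[[0,0.1,5],[0,0,0],4],[[0,0.1,5.3],[0,0,0],4],[[0,0.1,5.3],[0,0,0],1.5],[[0,0.1,5.3],[0,0,0],0],[[0,0.1,5.3],[0,0,0],0],[[0,0.1,5.3],[0,0,0],0],[[0,0.1,5.3],[0,0,0],0]]' --grip_force 30

```text
time: 9.22
ee_pos: [0.4392, 0.3226, 0.0568]
eef_rot: [-0.098, 0.995, -0.0, 0.0]
ft_force: [-0.5, -1.0, 3.9]
width: 0.0096
```

Call:
play_rows --moves '[[[0,0,-1],[0,0,0],0],[[0,0,-3],[0,0,0],0],[[0,0,-6],[0,0,0],0],[[0,0,-10],[0,0,0],0],[[0,0,-14],[0,0,0],0],[[0,0,-16],[0,0,0],0],[[0,0,-16],[0,0,0],0]]'

```text
time: 10.1
ee_pos: [0.4393, 0.323, 0.2176]
eef_rot: [-0.098, 0.995, 0.0, 0.001]
ft_force: [0.1, -0.2, -1.6]
width: 0.0098
```

```bash
python3 - <<'E'
from h import *
from bench import *
s=read_state();print(s["ee_pos"],s["joint_positions"].round(3),s["ft_force"],s["width"])
P=camera("side");pickle.dump(P,open("side2.pkl","wb"));pickle.dump(s,open("s2.pkl","wb"));x=s["ee_pos"];crop(P,proj(P,x)[0],100,75,6,"c8.png");print(proj(P,x),proj(P,x-[0,0,.043]))
P=camera("scene");pickle.dump(P,open("scene2.pkl","wb"));crop(P,proj(P,x)[0],80,60,6,"c9.png");print(proj(P,x),proj(P,x-[0,0,.043]))
go(s,[.602,-.008,.20],.212+np.pi)
E
cd pics; python3 -c "
import cv2,numpy as np
a=cv2.imread('c8.png');b=cv2.imread('c9.png');print(a.shape,b.shape)
h=min(a.shape[0],b.shape[0])
cv2.imwrite('c89.png',np.hstack([a[:h,:400],b[:h,:400]]))"
```

```text
[0.43934526 0.32297566 0.21761243] [ 0.298  0.418 -1.264  1.637  0.406  1.385  0.749] [ 0.07650401 -0.19480812 -1.58408001] 0.009765586751673523
c8.png origin 203 275 scale 6
[[253.17000452 313.06899942]] [[253.61157622 333.96307142]]
c9.png origin 397 106 scale 6
[[437.16206215 136.10177116]] [[434.05137162 154.46464228]]
shift cm [ -9.5  -35.63   1.77] turn [ 0.     0.002 -0.016] | yaw now -2.946 z [ 2.e-03  7.e-04 -1.e+00]
(450, 600, 3) (360, 480, 3)
```

View pics/c89.png

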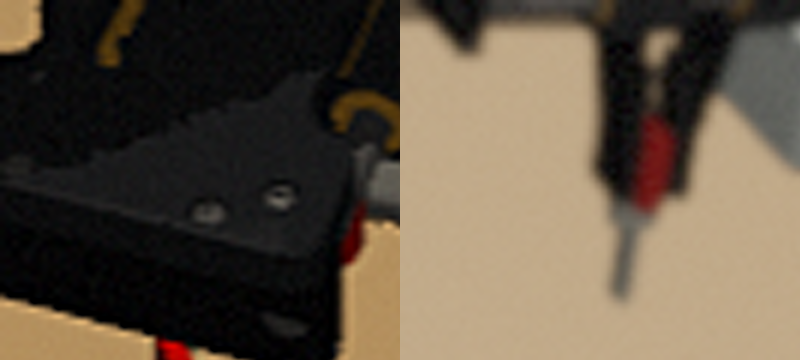

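Call:
play_rows --moves '[[[-1,-3,0],[0,0,0],0],[[-3.5,-8,0],[0,0,0],0],[[-6,-13.5,0],[0,0,0],0],[[-8.5,-19,0],[0,0,0],0],[[-11,-24.5,0],[0,0,-0.01],0],[[-13.5,-30,0],[0,0,-0.015],0],[[-15,-34,0],[0,0,-0.015],0],[[-15.5,-35.5,0],[0,0,-0.015],0]]'

```text
time: 11.2
ee_pos: [0.6606, 0.0014, 0.2138]
eef_rot: [-0.104, 0.995, 0.0, -0.002]
ft_force: [-0.4, 0.7, -0.4]
width: 0.0095
```

Call:
play_rows --moves '[[[0,0,1],[0,0,0],0],[[0,0,1.5],[0,0,0],0]]'

```text
time: 11.45
ee_pos: [0.659, 0.0067, 0.2002]
eef_rot: [-0.107, 0.994, 0.0, -0.001]
ft_force: [-0.7, -0.2, -0.9]
width: 0.0098
```

```bash
python3 - <<'E'
from h import *
from bench import *
P=camera("wrist"); s=read_state(); pickle.dump((P,s),open("w5.pkl","wb")); cv2.imwrite("pics/w5.png",P["frame"][:,:,::-1]); print(s["ee_pos"],s["joint_positions"].round(3),s["joint_vel"].round(3))
crop(P,proj(P,[.602,-.008,.092])[0],120,90,6,"c10.png"); print(proj(P,[.602,-.008,.092]))
go(s,[.602,-.008,.20],.212+np.pi)
E
```

```text
[0.65894839 0.00663214 0.19999801] [ 0.628  0.659 -1.098  1.349  0.579  1.474  1.353] [ 0.001 -0.007 -0.001 -0.017 -0.     0.018  0.007]
c10.png origin 217 88 scale 6
[[277.93260585 133.99335109]]
shift cm [ 5.88 -0.22  0.01] turn [ 0.    -0.002  0.002] | yaw now -2.927 z [-1.8e-03  1.0e-04 -1.0e+00]
```

View pics/w5.png

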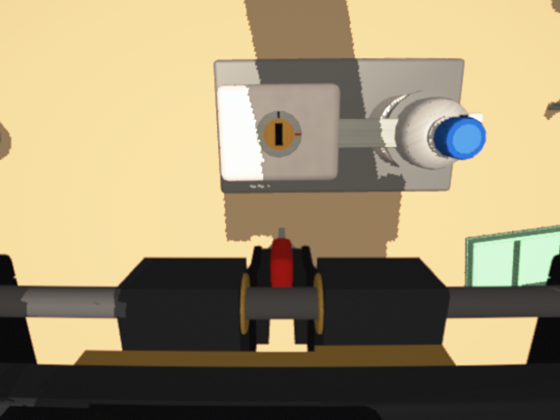

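View pics/c10.png

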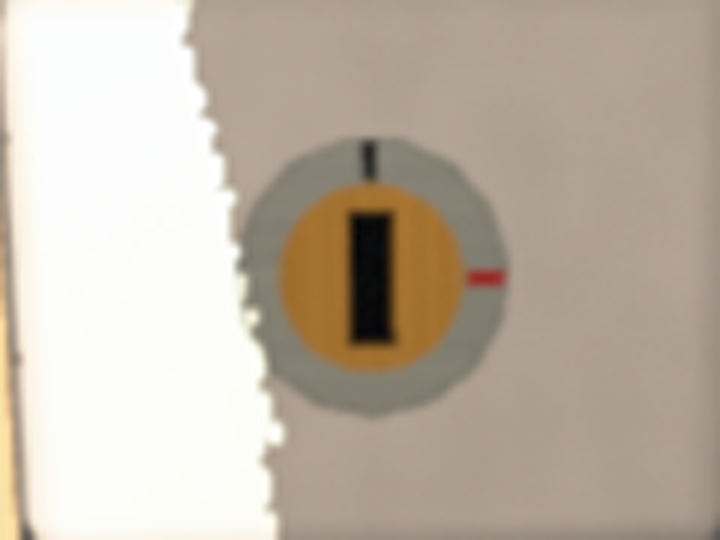

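```bash
python3 - <<'E'
from h import *
P,s=ld("w5")
X=onz(P,(217+371/6,88+278/6),.092);print(X)
a=onz(P,(217+371/6,88+213/6),.092);b=onz(P,(217+371.5/6,88+345/6),.092);print(np.linalg.norm(a-b),np.arctan2(*(b-a)[1::-1]))
crop(P,(281,250),60,50,12,"c11.png")
t=s["ee_pos"]-[0,0,.043];print(proj(P,[t,s["ee_pos"]]))
# blade edges at the tip
R0=R.from_quat(s["eef_rot"]); 
for dx in(-.0055,.0055):
  for dy in (-.002,.002): print(dx,dy,proj(P,t+R0.apply([dx,dy,0])).round(1), proj(P,t+R0.apply([dx,dy,-.03])).round(1))
E
```

```text
[ 0.60210227 -0.00727915  0.092     ]
0.016399645991841863 0.21659611421155017
c11.png origin 251 225 scale 12
[[280.7503868  236.82087067]
 [280.67237373 266.46947   ]]
-0.0055 -0.002 [[277.6 245. ]] [[277.  265.5]]
-0.0055 0.002 [[283.9 245. ]] [[284.3 265.5]]
0.0055 -0.002 [[277.5 228.5]] [[277.  246.8]]
0.0055 0.002 [[284.  228.5]] [[284.4 246.8]]
```

View pics/c11.png

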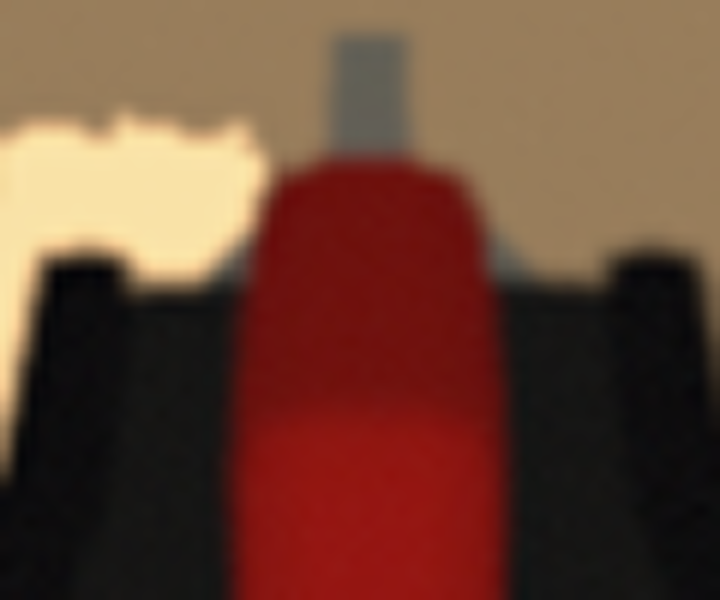

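Call:
play_rows --moves '[[[2,-0.1,0],[0,0,0],0],[[4.5,-0.2,0],[0,0,0],0],[[5.85,-0.2,1.5],[0,0,0],0],[[5.85,-0.2,4],[0,0,0],0],[[5.85,-0.2,5.6],[0,0,0],0],[[5.85,-0.2,5.6],[0,0,0],0],[[5.85,-0.2,5.6],[0,0,0],0]]'

```text
time: 12.38
ee_pos: [0.6038, -0.009, 0.1463]
eef_rot: [-0.106, 0.994, 0.0, 0.0]
ft_force: [-0.1, -0.1, -1.1]
width: 0.0095
```

```bash
python3 - <<'E'
from h import *
from bench import *
s=read_state();print(s["ee_pos"],s["joint_positions"].round(3),s["ft_force"])
go(s,[.6021,-.0078,.12],.2156+np.pi)
P=camera("wrist");pickle.dump((P,s),open("w6.pkl","wb"));crop(P,(281,240),100,75,7,"c12.png")
P=camera("side");crop(P,proj(P,[.602,-.008,.1])[0],70,55,8,"c13.png")
P=camera("scene");crop(P,proj(P,[.602,-.008,.1])[0],70,55,8,"c14.png")
E
cd pics; python3 -c "
import cv2,numpy as np
cv2.imwrite('c1314.png',cv2.resize(np.hstack([cv2.imread('c13.png'),cv2.imread('c14.png')]),None,fx=.7,fy=.7))"
```

```text
[ 0.60381467 -0.00897291  0.14632678] [ 0.765  0.598 -1.131  1.575  0.553  1.325  1.346] [-0.06507053 -0.07927522 -1.11551584]
shift cm [0.15 0.15 2.63] turn [ 0.     0.001 -0.004] | yaw now -2.93 z [ 9.e-04  2.e-04 -1.e+00]
c12.png origin 231 202 scale 7
c13.png origin 232 181 scale 8
c14.png origin 237 197 scale 8
```

View pics/c12.png

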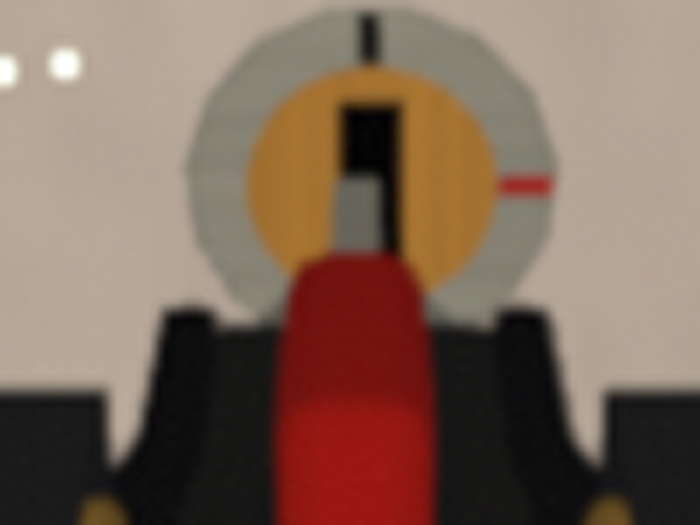

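View pics/c1314.png

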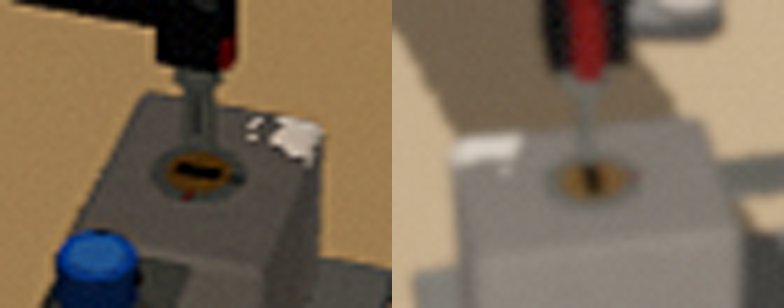

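```bash
python3 - <<'E'
from h import *
P,s=ld("w6"); f=lambda x,y:(231+x/7,202+y/7)
R0=R.from_quat(s["eef_rot"]); rel=lambda X:np.round(R0.inv().apply(X-s["ee_pos"])*1000,2)
print("slot end",rel(onz(P,f(371,103),.092)),"ring top",rel(onz(P,f(369,8),.092)),"red mark",rel(onz(P,f(525,186),.092)))
print("tip front edge",rel(onz(P,f(356.5,177),.1033)))
E
```

```text
slot end [ 9.74  1.98 54.32] ring top [18.83  1.77 54.31] red mark [ 1.63 16.38 54.33]
tip front edge [ 6.38  0.62 43.02]
```

Call:
play_rows --moves '[[[0.05,0.14,0.4],[0,0,0],0],[[0.05,0.14,0.8],[0,0,0],0],[[0.05,0.14,1.0],[0,0,0],0],[[0.05,0.14,1.2],[0,0,0],0],[[0.05,0.14,1.4],[0,0,0],0],[[0.05,0.14,1.4],[0,0,0],0]]'

```text
time: 13.28
ee_pos: [0.6026, -0.0084, 0.1314]
eef_rot: [-0.105, 0.994, -0.0, -0.0]
ft_force: [-0.1, 0.5, -1.6]
width: 0.0098
```

```bash
python3 - <<'E'
from h import *
from bench import *
s=read_state();print(s["ee_pos"],s["joint_positions"].round(3),s["ft_force"])
P=camera("wrist");pickle.dump((P,s),open("w7.pkl","wb"));crop(P,(281,240),100,75,7,"c15.png")
go(s,[.6021,-.0078,.12],.2156+np.pi)
E
```

```text
[ 0.6025996  -0.00836006  0.13139996] [ 0.76   0.609 -1.122  1.593  0.564  1.301  1.335] [-0.09269269  0.49398895 -1.55449621]
c15.png origin 231 202 scale 7
shift cm [0.04 0.07 1.14] turn [-0.    -0.    -0.004] | yaw now -2.93 z [-2.e-04 -1.e-04 -1.e+00]
```

View pics/c15.png

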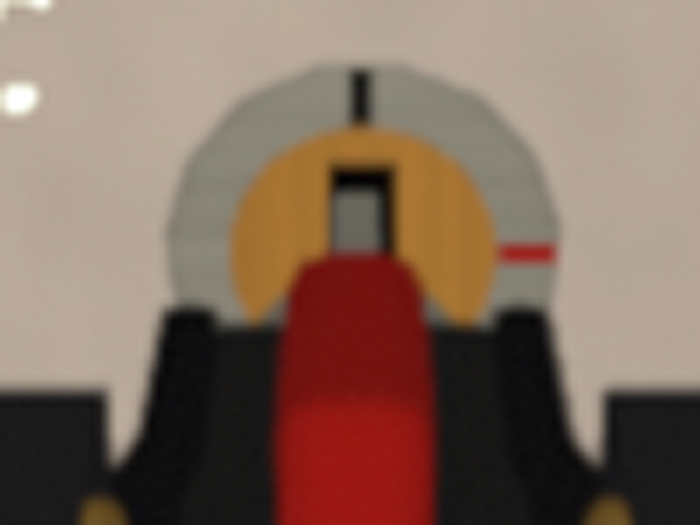

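Call:
play_rows --moves '[[[0.04,0.05,0.2],[0,0,0],0],[[0.04,0.05,0.4],[0,0,0],0],[[0.04,0.05,0.5],[0,0,0],0],[[0.04,0.05,0.5],[0,0,0],0]]'

```text
time: 13.82
ee_pos: [0.6021, -0.008, 0.1264]
eef_rot: [-0.105, 0.994, -0.0, -0.0]
ft_force: [0.3, -0.5, -0.1]
width: 0.0099
```

Call:
play_rows --moves '[[[0.15,0,0],[0,0,0],0],[[0.25,0,0],[0,0,0],0],[[0.25,0,0.2],[0,0,0],0],[[0.25,0,0.4],[0,0,0],0],[[0.25,0,0.6],[0,0,0],0],[[0.25,0,0.6],[0,0,0],0]]'

```text
time: 14.58
ee_pos: [0.5998, -0.0084, 0.1204]
eef_rot: [-0.105, 0.994, 0.0, 0.0]
ft_force: [1.5, 0.5, -1.6]
width: 0.0097
```

Call:
play_rows --moves '[[[-0.02,0,0.2],[0,0,0],0],[[-0.02,0,0.35],[0,0,0],0],[[-0.2,0,0.35],[0,0,0],0],[[-0.4,0,0.35],[0,0,0],0],[[-0.48,0,0.35],[0,0,0],0],[[-0.48,0,0.35],[0,0,0],0]]'

```text
time: 15.32
ee_pos: [0.6044, -0.0075, 0.117]
eef_rot: [-0.105, 0.994, -0.0, -0.0]
ft_force: [-0.2, 0.1, -1.4]
width: 0.0098
```

Call:
play_rows --moves '[[[0,0,0.2],[0,0,0],0],[[0,0,0.4],[0,0,0],0],[[0,0,0.55],[0,0,0],0],[[0,0,0.55],[0,0,0],0]]'

```text
time: 15.82
ee_pos: [0.6044, -0.0075, 0.1114]
eef_rot: [-0.105, 0.994, -0.0, -0.0]
ft_force: [-0.6, -0.2, -0.6]
width: 0.0099
```

Call:
play_rows --moves '[[[0,0,0.15],[0,0,0],0],[[0.12,0,0.15],[0,0,0],0],[[0.22,0,0.15],[0,0,0],0],[[0.22,0,0.3],[0,0,0],0],[[0.22,0,0.45],[0,0,0],0],[[0.22,0,0.6],[0,0,0],0],[[0.22,0,0.6],[0,0,0],0]]'

```text
time: 16.7
ee_pos: [0.6022, -0.0079, 0.1054]
eef_rot: [-0.105, 0.994, -0.0, -0.0]
ft_force: [1.0, -0.5, -1.0]
width: 0.0098
```

```bash
python3 - <<'E'
from h import *
from bench import *
s=read_state();print(s["ee_pos"],s["joint_positions"].round(3),s["ft_force"])
P=camera("side");crop(P,proj(P,[.602,-.008,.1])[0],70,55,8,"c16.png")
P=camera("scene");crop(P,proj(P,[.602,-.008,.1])[0],70,55,8,"c17.png")
go(s,[.6021,-.0078,.12],.2156+np.pi)
E
cd pics; python3 -c "
import cv2,numpy as np
cv2.imwrite('c1617.png',cv2.resize(np.hstack([cv2.imread('c16.png'),cv2.imread('c17.png')]),None,fx=.7,fy=.7))"
```

```text
[ 0.60224326 -0.0079031   0.10535659] [ 0.749  0.633 -1.103  1.62   0.588  1.26   1.319] [ 1.01997656 -0.54981762 -1.02994159]
c16.png origin 232 181 scale 8
c17.png origin 237 197 scale 8
shift cm [ 0.01  0.01 -1.46] turn [-0.    -0.    -0.004] | yaw now -2.93 z [-1.e-04 -0.e+00 -1.e+00]
```

View pics/c1617.png

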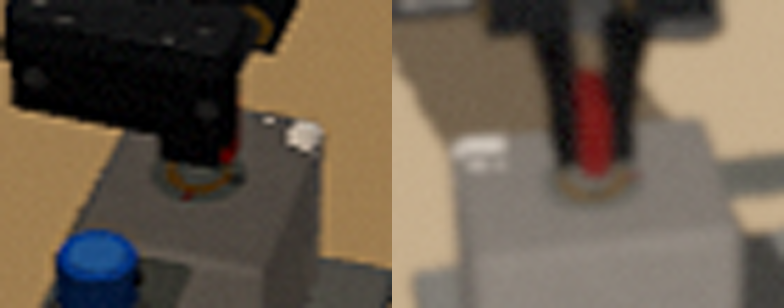

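Call:
play_rows --moves '[[[0,0,0.05],[0,0,0],0],[[0,0,0.1],[0,0,0],0],[[0,0,0.1],[0,0,0],0],[[0,0,0.1],[0,0,0],0]]'

```text
time: 17.3
ee_pos: [0.6024, -0.0079, 0.1048]
eef_rot: [-0.105, 0.994, -0.0, 0.0]
ft_force: [-0.9, 0.2, 4.2]
width: 0.0098
```

Call:
play_rows --moves '[[[0,0,0],[0,0,0.1],0],[[0,0,0],[0,0,0.25],0],[[0,0,0],[0,0,0.4],0],[[0,0,0],[0,0,0.55],0],[[0,0,0],[0,0,0.7],0],[[0,0,0],[0,0,0.85],0],[[0,0,0],[0,0,1.0],0],[[0,0,0],[0,0,1.0],0]]' --grip_force 40

```text
time: 18.3
ee_pos: [0.6025, -0.0078, 0.1048]
eef_rot: [0.384, 0.923, -0.0, 0.0]
ft_force: [-0.1, 0.4, 2.8]
width: 0.0093
```

```bash
python3 - <<'E'
from h import *
from bench import *
s=read_state();print(s["ee_pos"],s["joint_positions"].round(3),s["ft_force"],s["torque"],s["width"])
go(s,[.6022,-.0079,.1048],.2146+np.pi-1.75)
E
```

```text
[ 0.60248131 -0.00778428  0.10483909] [ 0.634  0.539 -0.912  1.626  0.451  1.201  0.407] [-0.10795073  0.38916616  2.80923997] [ 0.06179443 -0.06525437  0.01298602] 0.009258682371194607
shift cm [ 0.01 -0.03  0.  ] turn [0.001 0.001 0.748] | yaw now 2.354 z [ 7.e-04 -4.e-04 -1.e+00]
```

Call:
play_rows --moves '[[[0,0,0],[0,0,0.12],0],[[0,0,0],[0,0,0.25],0],[[0,0,0],[0,0,0.38],0],[[0,0,0],[0,0,0.5],0],[[0,0,0],[0,0,0.6],0],[[0,0,0],[0,0,0.68],0],[[0,0,0],[0,0,0.73],0],[[0,0,0],[0,0,0.73],0]]'

```text
time: 19.3
ee_pos: [0.6024, -0.0078, 0.1048]
eef_rot: [0.687, 0.726, 0.0, 0.0]
ft_force: [-0.5, -0.6, 4.5]
width: 0.0099
```

```bash
python3 - <<'E'
from h import *
from bench import *
s=read_state();print(s["ee_pos"],s["joint_positions"].round(3),s["ft_force"],s["torque"],s["width"])
go(s,[.6022,-.0079,.1048],.2146+np.pi-1.75)
P=camera("wrist");pickle.dump((P,s),open("w8.pkl","wb"));crop(P,(281,240),160,120,5,"c18.png")
P=camera("side");pickle.dump(P,open("side3.pkl","wb"));crop(P,proj(P,[.59,.05,.1])[0],110,85,7,"c19.png")
E
```

```text
[ 0.60244483 -0.00778036  0.10479048] [ 0.541  0.489 -0.775  1.63   0.365  1.173 -0.263] [-0.47933543 -0.64402364  4.49609811] [0.03257408 0.07294017 0.04444545] 0.009869367107749973
shift cm [-0.01 -0.03 -0.  ] turn [0.   0.   0.02] | yaw now 1.626 z [ 5.e-04 -1.e-04 -1.e+00]
c18.png origin 201 180 scale 5
c19.png origin 203 184 scale 7
```

View pics/c18.png

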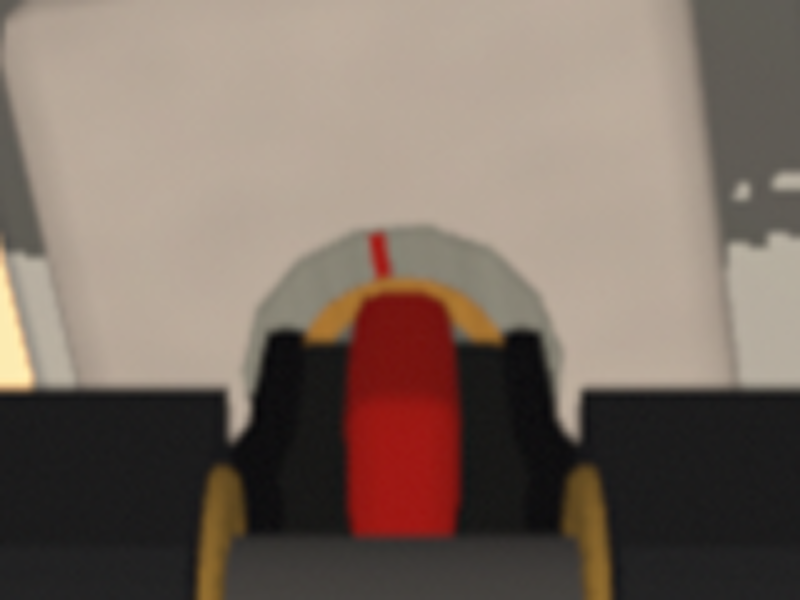

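View pics/c19.png

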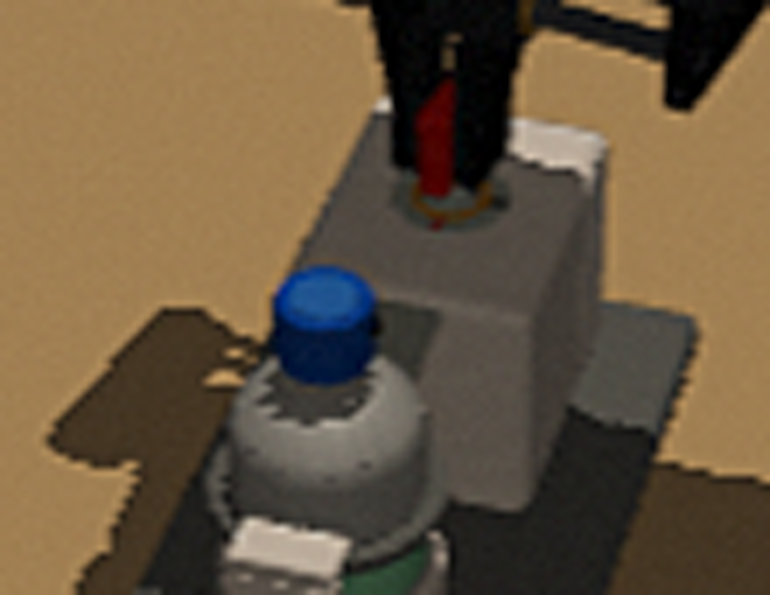

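Call:
play_rows --moves '[[[0,0,0],[0,0,0.05],0],[[0,0,0],[0,0,0.08],0],[[0,0,0],[0,0,0.08],0],[[0,0,0],[0,0,0.08],0]]'

```text
time: 19.9
ee_pos: [0.6024, -0.0077, 0.1048]
eef_rot: [0.715, 0.699, 0.0, 0.0]
ft_force: [-0.9, -0.9, 5.8]
width: 0.0096
```

```bash
python3 - <<'E'
from h import *
from bench import *
s=read_state();print(s["ee_pos"],s["joint_positions"].round(3),s["ft_force"],s["torque"],s["width"])
go(s,[.6022,-.0079,.1048],.2146+np.pi-1.75)
for i in range(6):
    P=camera("scene"); s=read_state(); print(s["torque"].round(3),s["joint_torque"][6].round(3))
pickle.dump(P,open("scene3.pkl","wb")); cv2.imwrite("pics/scene3.png",P["frame"][:,:,::-1]); crop(P,proj(P,[.59,.03,.09])[0],80,60,9,"c20.png")
E
```

```text
[ 0.60243333 -0.00773307  0.10480371] [ 0.531  0.484 -0.761  1.631  0.356  1.17  -0.337] [-0.90221934 -0.90090243  5.7622166 ] [0.01951415 0.12561881 0.20486569] 0.009589116958899028
shift cm [-0.02 -0.02  0.  ] turn [ 0.     0.    -0.059] | yaw now 1.547 z [ 4.e-04 -1.e-04 -1.e+00]
[0.015 0.13  0.248] -0.246
[-0.01   0.138  0.268] -0.245
[0.012 0.173 0.289] -0.244
[-0.001  0.177  0.281] -0.244
[0.009 0.15  0.227] -0.244
[0.064 0.125 0.268] -0.244
c20.png origin 252 195 scale 9
```

View pics/c20.png

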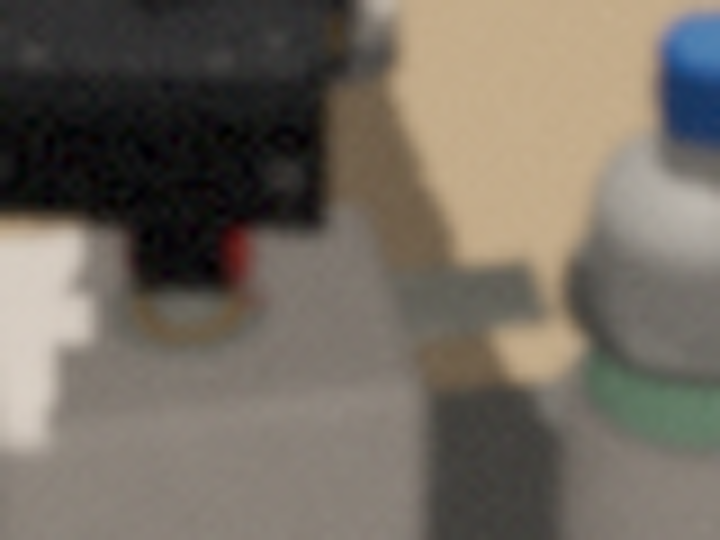

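View pics/scene3.png

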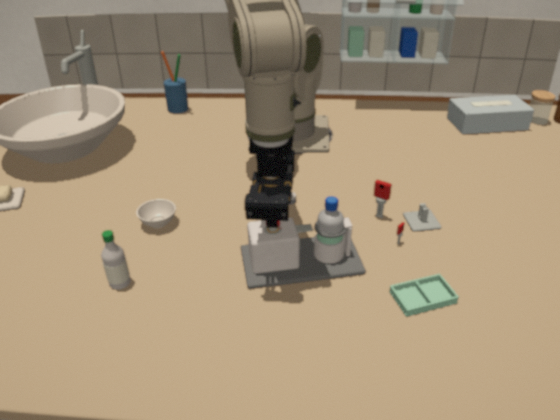

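```bash
python3 - <<'E'
from bench import *
print(close_job()); s=read_state(); print(s["time"],s["ee_pos"],s["torque"],s["width"])
E
```

```text
the job is handed in; nothing more can be done
None
the job is handed in; nothing more can be done
```

The job is handed in at about 20 s, well under the 64 s limit, with the key still gripped and held turned against the stop. No verdict was reported.

- **Spray cap:** I pressed it with closed fingers. The tips stopped 5.6 mm down, and the push back was 12–15 N, enough to put the cap on its stop. I then lifted clear, and the side picture showed the cap back up.
- **Key:** I took the middle-sized key from the clip. It went into the lock with a 2.5 mm shift for each pin. The force stayed near zero until the collar met the lock face, about 4 N, with the tip about 30 mm down.
- **Turn:** The tool turned about 1.8 rad clockwise. The holding torque is about 0.25 N m, well above the 0.07 N m spring, so the lock is on its stop.
- **Last pictures:** The latch is drawn back clear of the canister flange and the cap is up. The bowl, tray, bottle and lens case stand where they were by eye; I did not measure them again.

The lock angle and key depth are worked out from the tool pose, torque and pictures, not read directly. The cameras differed by about 2 mm on where things stood, so I used the wrist picture of the blade against the keyhole for the final fit. None of the final checks failed or disagreed.

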